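# Reset a tripped breaker in the bench supply box

## Task

One of the three breakers in the bench supply box has tripped: its handle stands halfway. Swing the clear flap up by its orange tab until it stands open by itself, then reset that breaker the proper way, handle fully down to OFF (towards the front) first and then fully up to ON (towards the hinge). Leave the flap standing open, I still have to measure in there; keep the other two breakers on and do not disturb the meter, screwdriver and contactor lying about.

Things in the scene. Friction and masses are not known exactly. Their poses are not given: they have to be found in the camera images.
- console: Grey sloping supply box, 290 wide (y), 230 mm deep (x), fixed. Origin on the table, mid-width, 100 mm behind the front face; x horizontal, front to back. The top rises to the back at 10 deg (0.1745 rad): rim 85 mm high at the front, 116 at the hinge (75 mm behind the origin). Under the flap an open well 270 x 169 mm, walls 6 to 10, floor 45 mm below the rim; the handles stand in it, below the rim.
- flap (a joint): Clear flap in a black frame lying on the rim, hinged at its rear (upper) edge; rad: 0 shut (as found), grows as it swings up and back. Upright at 1.745, balance point at about 1.71: let go below that it falls shut, beyond it falls back onto its stop at 2.18 and stays. No spring, little friction; about 0.22 kg (varies), 1 to 1.5 N at the tab lift it.
- flap_hinge (a point): Middle of the flap's hinge axis (axis along the console's y), in the plane of the flap's underside. Turns with the flap.
- flap_tab (a point): Middle of the lower front edge of the orange tab on the flap's front edge, 200 mm from the hinge axis. The tab is 50 mm wide (y), 6 thick and overhangs the console's front face by 22 mm, nothing beneath it but the table, so a finger fits under it. Turns with the flap; x axis from the tab to the hinge.
- breaker_a: One of three identical black three-pole breakers side by side in the console's well, pitch 80 mm; which has which place varies. Seen part: a nose 76 mm wide (y), 52 along the slope, its face parallel to the rim plane (the shut flap's underside) and 37 mm below it. Origin at table height under the breaker's mid-width, at the console origin's x; axes as the console's.
- handle_a (a joint): Handle of breaker_a, rad: +0.5 fully ON (stop; leans up the slope, towards the hinge), -0.5 fully OFF (stop; leans down the slope, towards the front), near 0 TRIPPED (square to the slope). Turns about an axis along the console's y, 13 mm behind the nose's face; stays where left; 3 to 6 N push it.
- handle_a_tip (a point): Middle of the top of this white handle, a lever 24 mm wide (console y) and 10 thick (along the slope). This point is 39 mm from the turning axis, 26 mm out from the nose's face when square to it, and swings 18 mm either way. z axis points out along the lever.
- breaker_b: One of three identical black three-pole breakers side by side in the console's well, pitch 80 mm; which has which place varies. Seen part: a nose 76 mm wide (y), 52 along the slope, its face parallel to the rim plane (the shut flap's underside) and 37 mm below it. Origin at table height under the breaker's mid-width, at the console origin's x; axes as the console's.
- handle_b (a joint): Handle of breaker_b, rad: +0.5 fully ON (stop; leans up the slope, towards the hinge), -0.5 fully OFF (stop; leans down the slope, towards the front), near 0 TRIPPED (square to the slope). Turns about an axis along the console's y, 13 mm behind the nose's face; stays where left; 3 to 6 N push it.
- handle_b_tip (a point): Middle of the top of this white handle, a lever 24 mm wide (console y) and 10 thick (along the slope). This point is 39 mm from the turning axis, 26 mm out from the nose's face when square to it, and swings 18 mm either way. z axis points out along the lever.
- breaker_c: One of three identical black three-pole breakers side by side in the console's well, pitch 80 mm; which has which place varies. Seen part: a nose 76 mm wide (y), 52 along the slope, its face parallel to the rim plane (the shut flap's underside) and 37 mm below it. Origin at table height under the breaker's mid-width, at the console origin's x; axes as the console's.
- handle_c (a joint): Handle of breaker_c, rad: +0.5 fully ON (stop; leans up the slope, towards the hinge), -0.5 fully OFF (stop; leans down the slope, towards the front), near 0 TRIPPED (square to the slope). Turns about an axis along the console's y, 13 mm behind the nose's face; stays where left; 3 to 6 N push it.
- handle_c_tip (a point): Middle of the top of this white handle, a lever 24 mm wide (console y) and 10 thick (along the slope). This point is 39 mm from the turning axis, 26 mm out from the nose's face when square to it, and swings 18 mm either way. z axis points out along the lever.
- multimeter: Bystander: black and grey hand multimeter lying face up, 180 x 88 x 39 mm (x, y, z), loose, beside the console on its left (+y). Origin centre of the underside.
- screwdriver: Bystander: red-handled screwdriver, 190 mm long (x), 26 mm thick, loose on the table right (-y) of the console. Origin under its middle.
- contactor: Bystander: spare grey and black contactor, 75 x 45 x 86 mm, standing loose on the table right (-y) of the console. Origin centre of the underside.

How it is judged:
On the way, in this order (a step that is already met when the one before it is completed fails the run):
1. the flap stands open past its balance point (beyond 1.95 rad) (value of joint flap above 1.95 rad), for 0.2 s.
2. the tripped breaker's handle is pushed fully OFF (below -0.42 rad) (value of joint handle_b below -0.42 rad), for 0.1 s.
3. then its handle is pushed fully ON (above 0.42 rad) (value of joint handle_b above 0.42 rad), for 0.2 s.
At the end, for the whole second after the job is handed in: The flap stands open against its stop by itself (beyond 2.05 rad, at rest); all three breaker handles are fully ON (the reset one beyond 0.42 rad, the others beyond 0.40 rad) (value of joint flap above 2.05 rad and velocity of joint flap below 0.1 rad/s and value of joint handle_b above 0.42 rad and value of joint each of handle_a, handle_c above 0.4 rad); the robot touches nothing.
It fails at once if one of the other two breakers is moved out of ON (below 0.36 rad) (value of joint any of handle_a, handle_c below 0.36 rad).
It fails at once if the multimeter, screwdriver or contactor is shifted by more than 30 mm (distance of any of multimeter, screwdriver, contactor from where it was at the start of the episode above 0.03 m).
It also fails if it takes over 64 s, if anything falls off the work surface, if the arm or the gripper's body presses on something with over 40 N, if the wrist force passes 120 N, or if a joint passes its speed limit or range.

## Robot

A 7-joint arm with a two-finger parallel gripper is mounted at the origin on the work surface. World frame = base frame: x ahead of the robot, y to its left, z up, the work surface at z = 0. Lengths are in m, angles in rad, forces in N, time in s.
With the tool pointing down it reaches from about 0.375 to 0.925 m from the base axis. Payload 3.1 kg.
Tool frame: the origin (TCP) lies between the finger pads; the fingertips stand 19 mm ahead of it and the grasp point (between the pads) is the TCP; z points along the fingers, y is the direction in which the jaws open and shut (so a half turn about z gives the same grasp; the last joint's range is limited). The gripper opens to 85 mm and grips with 20 to 120 N. Pads are 22 mm wide; open, the fingers measure 114 mm over their backs; the gripper's body (76 mm by 85 mm) begins 54 mm behind the grasp point. The pads swing forward as they close: fully open they stand 13 mm farther back than shut.
Start: joints at [1.214, 0.383, 0.044, 1.598, -0.018, 1.161, -0.05], TCP at [0.166, -0.628, 0.25] pointing down, gripper open.
Joint ranges: [-2.61, 2.61], [-0.41, 2.15], [-1.48, 1.57], [0, 2.5], [-1.57, 4.71], [0.05, 1.97], [-2.85, 2.85]. Speed limits (rad/s): [2.79, 2.79, 3.14, 3.14, 3.14, 3.14, 3.14].

## Interface

Orientations are given as a unit quaternion [x, y, z, w].
In Python, from bench import move_ptp, movel, move_j, move_gripper, pause, inverse_kinematics, read_camera, camera_params, MotionError, sign_off, look_for, tip_of, read_time_s, read_qpos, read_joint_vel, read_effort, read_eef_pos, read_tcp_rot, read_ft_force, read_ft_torque, read_finger_gap gives the robot as it stands. Calls block until the motion is done:
- move_ptp(position, orientation): joint-space move of the TCP to a pose.
- movel(position, orientation=None, speed=0.15): straight line of the TCP; orientation=None keeps the orientation; speed is the mean speed in m/s.
- move_j(angles): joint-space move.
- move_gripper(opening, effort=None): finger opening in m; effort is the grip in N (None keeps the last); returns when the fingers have stopped.
- pause(seconds).
- inverse_kinematics(position, orientation): joint angles nearest the present ones, or None.
- read_camera(name): name is "scene" or "top" or "wrist"; returns the picture (420x560x3 uint8, red, green, blue); there is no depth.
- camera_params(name): a dict with "K" (3x3 intrinsics, pixels), "camera_from_world" (4x4, takes a point from world to camera coordinates). Camera axes: x right, y down, z forward; pixel columns grow to the right and rows downward; lengths in m; the calibration is good to about 2 mm. A picture is of the moment at which its call begins: read the wrist's pose just before it. camera_params takes no time and is no camera call; for the wrist camera it gives the pose at the moment of the call.
A pose or a line that the arm cannot do raises MotionError and nothing moves.
- sign_off(): hands the job in, once; it reports no verdict.
Trained networks look in the newest picture that a camera, given by its name, has taken for a name from the list of things; names that differ only in an ending like _2 or _b are one class to them, and where a whole thing is asked for, a point or a joint stands for the part that bears it (a point fixed in the world has none). Each returns a list of dicts, best first, with "confidence" (0 to 1); they miss things now and then, are a little off and sometimes report something else, mostly with a low value. They report only what shows in the picture. A call takes as long as a camera call.
- look_for(camera, name): "at" ([column, row] in pixels, amid what is visible of it).
- tip_of(camera, name): "at" ([column, row] in pixels: a listed point, or the origin of a listed thing).
Readings, each from a call of its own:
- read_time_s(): time.
- read_qpos(): joint angles.
- read_joint_vel(): joint speeds.
- read_effort(): joint torques, N m.
- read_eef_pos(): TCP position.
- read_tcp_rot(): TCP orientation.
- read_ft_force(): force on the tool from outside, world axes, zero at the start.
- read_ft_torque(): the same for the moment, N m.
- read_finger_gap(): finger opening in m.
Only numpy, scipy, OpenCV 4.12 (cv2) and the standard library are available. Lean on these libraries where they do the work, as an engineer would, in place of code of your own. Each camera call takes 0.05 s, during which the arm holds its last target.

## Working session

There is one attempt and no reset: what is moved stays moved. The work goes in short steps, each a Python script; the robot and the scene stay as the last script left them, time stands still between calls to the robot, and variables do not carry over. Pictures are saved under pics/ and viewed, and the job is handed in when it is done.

```bash
ls; mkdir -p pics
cat > a.py <<'E'
from bench import *
import cv2, numpy as np
print(read_time_s(), read_qpos(), read_eef_pos(), read_tcp_rot(), read_finger_gap())
for c in ["scene","top","wrist"]:
    im=read_camera(c); cv2.imwrite(f"pics/{c}0.png",im[:,:,::-1])
    p=camera_params(c); print(c,np.round(p["K"],1).tolist(),np.round(p["camera_from_world"],4).tolist())
    for n in ["flap_tab","flap_hinge","handle_b_tip","console","breaker_b","multimeter","screwdriver","contactor"]:
        print(n,[(np.round(d["at"],1).tolist(),round(d["confidence"],2)) for d in tip_of(c,n)])
print(read_time_s())
E
python3 a.py
```

```text
pics
0.0 [ 1.21420061  0.3838331   0.04381773  1.59957294 -0.01787176  1.16120717
 -0.04988418] [ 0.16611606 -0.62749059  0.24888857] [ 9.91631047e-01  1.29097403e-01 -2.49015367e-04 -1.29046671e-03] 0.08573701488399783
scene [[381.6, 0.0, 281.0], [0.0, 381.6, 206.5], [0.0, 0.0, 1.0]] [[-0.2368, 0.9715, -0.0061, 0.1419], [0.7192, 0.171, -0.6735, -0.356], [-0.6533, -0.1639, -0.7392, 1.3167], [0.0, 0.0, 0.0, 1.0]]
flap_tab [([270.3, 180.9], 0.86)]
flap_hinge []
handle_b_tip []
console [([256.8, 235.5], 0.91), ([266.9, 175.9], 0.46)]
breaker_b []
multimeter [([355.6, 235.9], 0.95)]
screwdriver [([180.3, 174.9], 0.59)]
contactor [([150.5, 235.9], 0.91)]
top [[412.7, 0.0, 285.5], [0.0, 412.7, 206.6], [0.0, 0.0, 1.0]] [[0.0269, -0.9991, 0.032, -0.0179], [-0.9882, -0.0314, -0.1498, 0.5827], [0.1507, -0.0276, -0.9882, 1.0321], [0.0, 0.0, 0.0, 1.0]]
flap_tab [([309.3, 243.5], 0.98), ([217.5, 215.7], 0.47)]
flap_hinge [([305.2, 162.1], 0.82)]
handle_b_tip []
console [([307.3, 199.7], 0.95)]
breaker_b []
multimeter [([221.1, 217.3], 0.86)]
screwdriver [([407.9, 260.7], 0.62)]
contactor [([400.2, 185.1], 0.68)]
wrist [[369.9, 0.0, 274.7], [0.0, 369.9, 212.0], [0.0, 0.0, 1.0]] [[0.2551, -0.9669, 0.0008, -0.6503], [-0.9176, -0.2419, 0.3155, -0.041], [-0.3049, -0.0812, -0.9489, 0.3811], [0.0, 0.0, 0.0, 1.0]]
flap_tab []
flap_hinge []
handle_b_tip []
console []
breaker_b []
multimeter []
screwdriver []
contactor []
1.35
```

View pics/scene0.png

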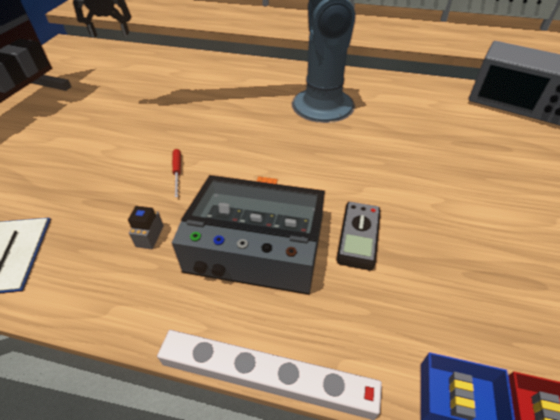

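View pics/top0.png

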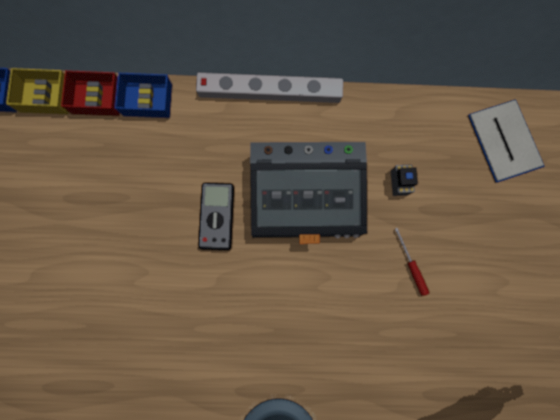

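```bash
cat > h.py <<'E'
from bench import *
import cv2, numpy as np
from scipy.optimize import least_squares
from scipy.spatial.transform import Rotation as R
def proj(c,P):
    p=camera_params(c); T=p["camera_from_world"]; q=np.atleast_2d(P)@T[:3,:3].T+T[:3,3]; q=q@np.array(p["K"]).T
    return q[:,:2]/q[:,2:]
def ray(c,uv,z):
    p=camera_params(c); T=np.array(p["camera_from_world"]); d=np.linalg.inv(p["K"])@[uv[0],uv[1],1]
    Rm=T[:3,:3].T; o=-Rm@T[:3,3]; d=Rm@d; return o+d*(z-o[2])/d[2]
E
python3 - <<'E'
from h import *
for z in (.08,.085): print(ray("top",(309.3,243.5),z),ray("scene",(270.3,180.9),z))
print(ray("top",(305.2,162.1),.116))
print(ray("top",(307.3,199.7),0),ray("scene",(256.8,235.5),0))
print(ray("top",(221.1,217.3),0),ray("scene",(355.6,235.9),0))
print(ray("top",(400.2,185.1),0),ray("scene",(150.5,235.9),0))
print(ray("top",(407.9,260.7),0),ray("scene",(180.3,174.9),0))
E
```

```text
[ 0.48641484 -0.06153535  0.08      ] [ 0.49425507 -0.05227315  0.08      ]
[ 0.48609577 -0.0610954   0.085     ] [ 0.49926361 -0.05081333  0.085     ]
[ 0.68492613 -0.04452022  0.116     ]
[ 0.61057226 -0.06092949  0.        ] [ 6.07099527e-01 -5.87406494e-02 -1.11022302e-16]
[0.55501759 0.17060821 0.        ] [0.55254688 0.17516867 0.        ]
[ 6.59784819e-01 -3.17262064e-01 -2.22044605e-16] [ 0.66850319 -0.31074451  0.        ]
[ 0.45305696 -0.33502371  0.        ] [ 4.49100780e-01 -3.29133520e-01 -1.11022302e-16]
```

The scene view shows the box with its orange tab at about (268,180). The multimeter is on its left, the contactor and screwdriver on its right. The top view has the tab at (309,240) and white handles near (277,195), (308,195) and (340,199), with the rightmost looking different. I'll zoom in to check.

Run:
```python
import cv2
a=cv2.imread("pics/top0.png")[130:255,235:385]; cv2.imwrite("pics/z1.png",cv2.resize(a,None,fx=5,fy=4.8,interpolation=cv2.INTER_CUBIC))
a=cv2.imread("pics/scene0.png")[165:305,165:335]; a=cv2.resize(a,None,fx=4.2,fy=4.2,interpolation=cv2.INTER_CUBIC); cv2.imwrite("pics/z2.png",a)
```

```text
(no output)
```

View pics/z1.png

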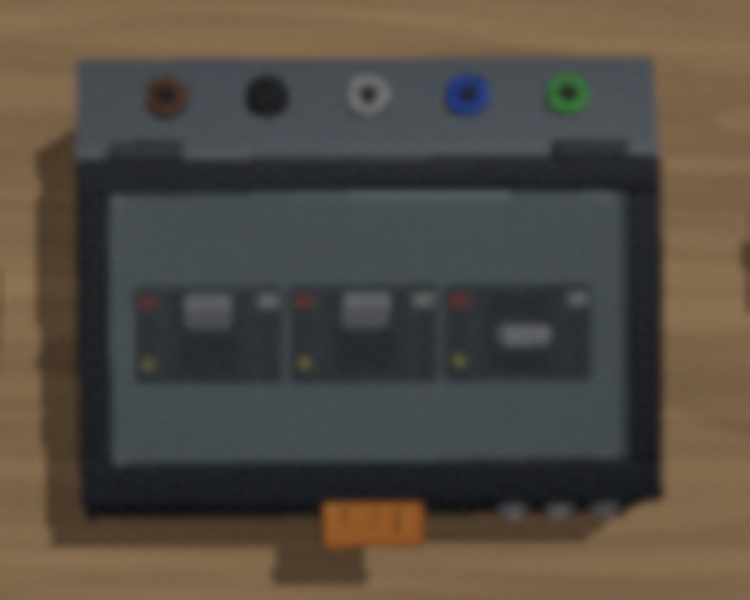

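View pics/z2.png

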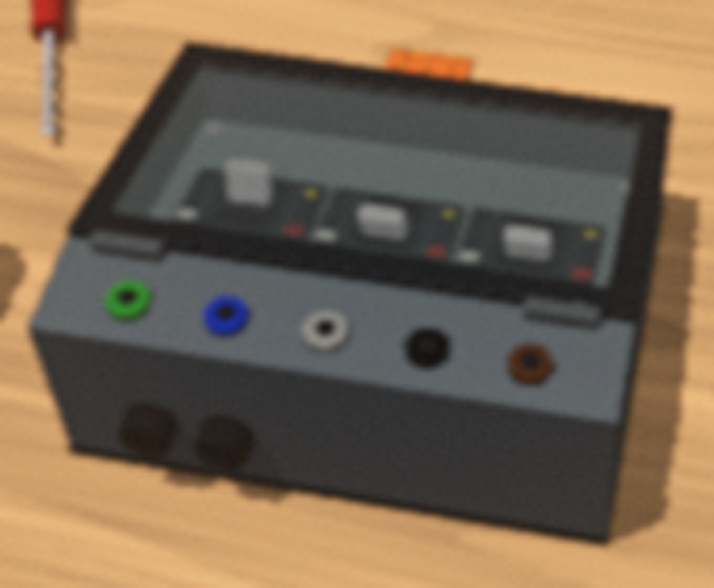

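```bash
cat > fit.py <<'E'
from h import *
t=lambda x,y:(x/5+235,y/4.8+130)
s=lambda x,y:(x/4.2+165,y/4.2+165)
sl=np.tan(.1745); rim=lambda x:.116+(x-.075)*sl
obs=[("top",t(78,60),(.130,.145,rim(.13))),("top",t(653,58),(.130,-.145,rim(.13))),
("top",t(322,547),(-.122,.025,.085)),("top",t(424,546),(-.122,-.025,.085)),
("scene",s(72,450),(.13,-.145,0)),("scene",s(606,540),(.13,.145,0)),
("scene",s(33,328),(.13,-.145,rim(.13))),("scene",s(618,422),(.13,.145,rim(.13))),
("scene",s(390,50),(-.121,-.025,.087)),("scene",s(471,58),(-.121,.025,.087))]
n=np.array([-np.sin(.1745),0,np.cos(.1745)])
def W(q,P): c,si=np.cos(q[2]),np.sin(q[2]); P=np.asarray(P); return np.array([q[0]+c*P[0]-si*P[1],q[1]+si*P[0]+c*P[1],P[2]])
tip=lambda xs,y:(np.array([xs,y,rim(xs)])-.011*n)   # xs: rim-plane foot x
def res(q):
    r=[proj(c,W(q,P))[0]-np.array(u) for c,u,P in obs]
    r.append(proj("top",W(q,tip(q[3],-.08)))[0]-t(524,335)); r.append(proj("scene",W(q,tip(q[3],-.08)))[0]-s(249,167))
    return np.concatenate(r)
o=least_squares(res,[.61,-.06,0,-.01],loss="soft_l1"); print(o.x); print(np.round(o.fun.reshape(-1,2),1).tolist() if len(o.fun)==24 else o.fun)
print("hinge",W(o.x,(.075,0,.116)),"tab",W(o.x,(-.122,0,.0813)),"tip",W(o.x,tip(o.x[3],-.08)))
print(proj("top",[W(o.x,(.075,0,.116)),W(o.x,(-.122,0,.0813))]))
E
python3 fit.py
```

```text
[ 0.60945639 -0.05504376  0.04668406 -0.01622171]
[[-1.6, -2.2], [0.3, -2.8], [-0.3, -0.9], [-0.6, -1.0], [-0.0, -0.3], [0.3, -0.2], [-3.1, -5.4], [0.7, -5.3], [-0.2, -1.4], [0.3, -0.8], [0.0, -0.5], [-0.5, -1.9]]
hinge [ 0.68437468 -0.05154373  0.116     ] tab [ 0.48758931 -0.06073715  0.0813    ] tip [ 0.59889342 -0.1356245   0.0890853 ]
[[308.025661   162.41398681]
 [309.03506553 242.98581914]]
```

```bash
sed -i 's/rim(.13))/.116)/g' fit.py; python3 fit.py
```

```text
[ 0.60951306 -0.05516418  0.04564255 -0.01622007]
[[-1.3, -1.1], [-0.4, -1.6], [-0.3, -0.9], [-0.6, -1.0], [-0.1, -0.3], [0.1, -0.1], [-2.1, -2.5], [0.2, -2.4], [-0.2, -1.4], [0.3, -0.7], [0.1, -0.4], [-0.6, -1.9]]
hinge [ 0.68443495 -0.05174218  0.116     ] tab [ 0.48764012 -0.06073064  0.0813    ] tip [ 0.5988678  -0.1357338   0.08908559]
[[308.10606345 162.3930817 ]
 [309.03282989 242.96529495]]
```

The fit is good to about 1–2 px: console at (0.6095, −0.055), yaw 0.046 rad, hinge (0.684, −0.052, 0.116) and tab (0.488, −0.061, 0.081). The tripped breaker is the −y one. Next I'll find a tool pitch the arm can hold along the whole flap arc.

```bash
cat >> h.py <<'E'
q=[0.6095,-0.0552,0.0456]; HX,HZ=.075,.116
fx=np.array([np.cos(q[2]),np.sin(q[2]),0]); fy=np.array([-np.sin(q[2]),np.cos(q[2]),0]); ez=np.array([0,0,1.])
C=np.array([q[0],q[1],0])
hinge=C+HX*fx+HZ*ez
def ori(p,flip=False):
    z=np.cos(p)*fx-np.sin(p)*ez; y=-fy*(-1 if flip else 1); x=np.cross(y,z)
    return R.from_matrix(np.stack([x,y,z],1)).as_quat(), x,z
def flap_pose(th,p,r,d,flip=False,dy=0.):
    """TCP so the upper front corner of closed fingertip is at radius r, d under the flap plane at angle th"""
    o,x,z=ori(p,flip); up=-x if x[2]<0 else x
    e=th-.1745; u=-np.cos(e)*fx+np.sin(e)*ez; n=np.sin(e)*fx+np.cos(e)*ez
    E=hinge+r*u-d*n+dy*fy
    return E-.011*up-.019*z,o
E
python3 - <<'E'
from h import *
for flip in (0,1):
  for pd in (0,10,20,30,40,50,60):
    s=""
    for th in (-.1,0,.3,.6,.9,1.2,1.5,1.7,1.9,2.1):
        P,o=flap_pose(th,np.radians(pd),.19,.006,flip); j=inverse_kinematics(P,o); s+=" -" if j is None else " ok"
    P,o=flap_pose(0,np.radians(pd),.25,.03,flip); j=inverse_kinematics(P,o)
    print(flip,pd,s,None if j is None else np.round(j,2),np.round(P,3))
E
```

```text
0 0  ok - - - - - ok ok ok ok None [ 0.425 -0.064  0.032]
0 10  - - - - - - ok ok ok ok None [ 0.423 -0.064  0.036]
0 20  - - - - - - ok ok ok ok None [ 0.422 -0.064  0.039]
0 30  - - - - - ok ok ok ok ok None [ 0.422 -0.064  0.043]
0 40  - - - - ok ok ok ok ok ok None [ 0.422 -0.064  0.047]
0 50  - - - ok ok ok ok ok ok ok None [ 0.423 -0.064  0.051]
0 60  ok ok ok ok ok ok ok ok ok ok None [ 0.425 -0.064  0.054]
1 0  ok - - - - - ok ok ok ok None [ 0.425 -0.064  0.032]
1 10  - - - - - - ok ok ok ok None [ 0.423 -0.064  0.036]
1 20  - - - - - - ok ok ok ok None [ 0.422 -0.064  0.039]
1 30  - - - - - ok ok ok ok ok None [ 0.422 -0.064  0.043]
1 40  - - - - ok ok ok ok ok ok None [ 0.422 -0.064  0.047]
1 50  - - - ok ok ok ok ok ok ok None [ 0.423 -0.064  0.051]
1 60  ok ok ok ok ok ok ok ok ok ok None [ 0.425 -0.064  0.054]
```

Run:
```python
from h import *
for pd in (55,60,65,70,75,80,85):
    s=""
    for r,d in ((.187,.02),(.187,.03),(.2,.03),(.215,.03),(.23,.03),(.23,0),(.24,-.03),(.25,-.06)):
        P,o=flap_pose(0,np.radians(pd),r,d); j=inverse_kinematics(P,o); s+=" -" if j is None else " ok"
    print(pd,s,np.round(P,3), None if j is None else np.round(j,2))
print("th/p")
for pd in (30,35,40,45,50,55,60,65):
    print(pd,"".join(" %4.2f"%th if inverse_kinematics(*flap_pose(th,np.radians(pd),.187,.006)) is not None else "  -  " for th in np.arange(0,2.15,.15)))
```

```text
55  ok ok - - - - - - [ 0.408 -0.064  0.141] None
60  ok ok ok ok - - - - [ 0.409 -0.064  0.143] None
65  ok ok ok ok ok ok ok ok [ 0.41  -0.064  0.144] [ 0.81 -0.11 -0.67  2.48 -0.43  0.35 -1.01]
70  ok ok ok ok ok ok ok ok [ 0.411 -0.064  0.146] [ 0.78 -0.08 -0.66  2.42 -0.24  0.45 -1.21]
75  ok ok ok ok ok ok ok ok [ 0.413 -0.064  0.147] [ 0.74 -0.04 -0.64  2.36 -0.11  0.55 -1.34]
80  ok ok ok ok ok ok ok ok [ 0.414 -0.064  0.148] [ 0.69  0.01 -0.61  2.31 -0.02  0.65 -1.43]
85  ok ok ok ok ok ok ok ok [ 0.415 -0.064  0.15 ] [ 0.63  0.06 -0.58  2.25  0.04  0.76 -1.49]
th/p
30   -    -    -    -    -    -    -    -   1.20 1.35 1.50 1.65 1.80 1.95 2.10
35   -    -    -    -    -    -    -   1.05 1.20 1.35 1.50 1.65 1.80 1.95 2.10
40   -    -    -    -    -    -   0.90 1.05 1.20 1.35 1.50 1.65 1.80 1.95 2.10
45   -    -    -    -    -   0.75 0.90 1.05 1.20 1.35 1.50 1.65 1.80 1.95 2.10
50   -    -    -   0.45 0.60 0.75 0.90 1.05 1.20 1.35 1.50 1.65 1.80 1.95 2.10
55  0.00 0.15 0.30 0.45 0.60 0.75 0.90 1.05 1.20 1.35 1.50 1.65 1.80 1.95 2.10
60  0.00 0.15 0.30 0.45 0.60 0.75 0.90 1.05 1.20 1.35 1.50 1.65 1.80 1.95 2.10
65  0.00 0.15 0.30 0.45 0.60 0.75 0.90 1.05 1.20 1.35 1.50 1.65 1.80 1.95 2.10
```

Run:
```python
from h import *
p=np.radians(70)
move_gripper(0.0,40)
P,o=flap_pose(0,p,.25,-.06); P2=P.copy(); P2[2]+=.12
move_ptp(P2,o); print(read_time_s(),np.round(read_qpos(),2),read_eef_pos())
movel(P,o,.25)
im=read_camera("wrist"); cv2.imwrite("pics/w1.png",im[:,:,::-1])
for n in("flap_tab","handle_b_tip"):
    print(n,[(np.round(d["at"],1).tolist(),round(d["confidence"],2)) for d in tip_of("wrist",n)])
print(proj("wrist",hinge-.2*np.cos(.1745)*fx-.2*np.sin(.1745)*ez))
print(read_time_s(),read_ft_force(),read_finger_gap())
im=read_camera("scene"); cv2.imwrite("pics/s1.png",im[:,:,::-1])
```

```text
4.3167 [ 0.83 -0.32 -0.61  2.29 -0.38  0.81 -1.09] [ 0.41168772 -0.0650496   0.26618667]
flap_tab [([276.6, 147.0], 0.64)]
handle_b_tip []
[[272.42002754 151.70745642]]
5.1 [-0.18683223 -0.90933932 -0.00993202] 0.0002530990116031956
```

View pics/w1.png

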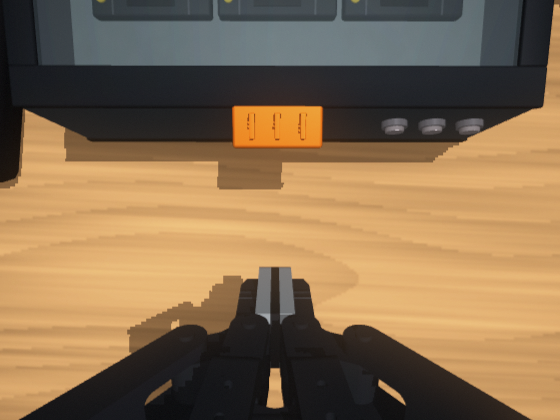

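View pics/s1.png

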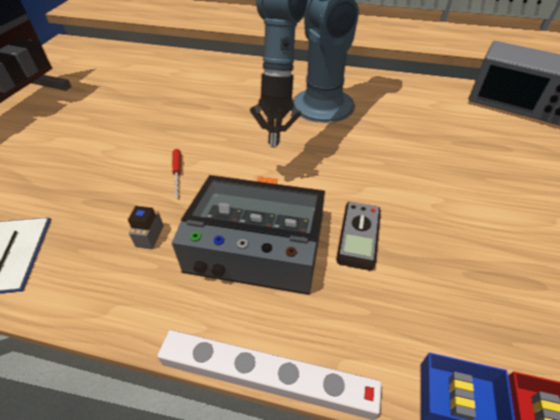

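The wrist view shows the tab's lower edge at (277,147), against a model prediction of (272,152), so the agreement is about 2 mm. The closed fingers are centred in front of the tab. Next I go down, hook the finger under the tab and lift.

```bash
cat > lift.py <<'E'
from h import *
import sys
p=np.radians(60); r=.187; w=.2-r
def cmd(th,extra=0.):
    al=max(p+.1745-th,0); d=w*np.tan(al)-extra
    return flap_pose(th,p,r,d)
E
python3 - <<'E'
from lift import *
P,o=flap_pose(0,np.radians(70),.24,.045); movel(P,o,.2)
P,o=flap_pose(0,np.radians(65),.205,.045); movel(P,o,.12)
print(read_ft_force(),read_time_s())
P,o=cmd(-.03); movel(P,o,.08); print(read_ft_force(),P,read_eef_pos())
for th in (.05,.12,.2):
    P,o=cmd(th); movel(P,o,.08); print(th,np.round(read_ft_force(),2),np.round(read_eef_pos()-P,4))
print(read_time_s())
for c in("scene","wrist"): cv2.imwrite(f"pics/{c}2.png",read_camera(c)[:,:,::-1])
E
```

```text
Traceback (most recent call last):
bench.MotionError: the arm cannot follow that straight line within its joint ranges
```

Run:
```python
from lift import *
print(np.round(read_qpos(),2),read_eef_pos(),read_ft_force())
for pd in (60,63,66,70,75):
  for r_,d in ((.225,.045),(.205,.045),(.195,.045),(.187,.036)):
    P,o=flap_pose(0,np.radians(pd),r_,d); j=inverse_kinematics(P,o); print(pd,r_,None if j is None else np.round(j,2))
for th in (-.03,.1,.3,.5,.8,1.2,1.6,1.9):
    j=inverse_kinematics(*cmd(th)); print(th,None if j is None else np.round(j,2))
```

```text
[ 0.53  0.25 -0.47  2.42  0.43  0.16 -1.84] [ 0.4400082  -0.06288902  0.04480294] [-0.41220461 -0.05503817  0.66690498]
60 0.225 None
60 0.205 [0.04 0.25 0.05 2.48 3.73 0.14 1.09]
60 0.195 [ 0.25  0.27 -0.18  2.45  3.38  0.1   1.46]
60 0.187 [ 0.25  0.25 -0.18  2.44  3.53  0.06  1.31]
63 0.225 [0.04 0.23 0.05 2.49 4.11 0.09 0.72]
63 0.205 [ 1.24  0.62 -1.24  2.41  1.62  0.46 -2.81]
63 0.195 [ 1.23  0.64 -1.24  2.39  1.6   0.48 -2.78]
63 0.187 [ 0.67  0.3  -0.63  2.39  1.21  0.11 -2.6 ]
66 0.225 [ 0.43  0.25 -0.36  2.44  0.54  0.06 -1.96]
66 0.205 [ 0.42  0.27 -0.36  2.4   0.5   0.08 -1.92]
66 0.195 [ 0.42  0.28 -0.37  2.38  0.5   0.1  -1.92]
66 0.187 [ 0.48  0.27 -0.43  2.36  0.45  0.13 -1.88]
70 0.225 [ 0.52  0.27 -0.47  2.39  0.43  0.18 -1.85]
70 0.205 [ 0.51  0.29 -0.47  2.35  0.43  0.2  -1.85]
70 0.195 [ 0.5   0.3  -0.46  2.33  0.43  0.21 -1.85]
70 0.187 [ 0.54  0.29 -0.51  2.31  0.4   0.25 -1.83]
75 0.225 [ 0.57  0.29 -0.54  2.33  0.39  0.32 -1.81]
75 0.205 [ 0.56  0.31 -0.53  2.29  0.39  0.34 -1.81]
75 0.195 [ 0.55  0.32 -0.53  2.27  0.4   0.35 -1.82]
75 0.187 [ 0.58  0.32 -0.57  2.25  0.38  0.38 -1.8 ]
-0.03 [ 0.25  0.27 -0.18  2.43  3.38  0.08  1.46]
0.1 [ 0.89  0.25 -0.83  2.42  1.26  0.1  -2.63]
0.3 [ 1.    0.09 -0.92  2.4  -0.02  0.17 -1.4 ]
0.5 [ 1.15 -0.03 -1.03  2.35 -0.36  0.3  -1.1 ]
0.8 [ 1.35 -0.14 -1.18  2.25 -0.51  0.47 -0.99]
1.2 [ 1.46 -0.03 -1.34  2.08 -0.2   0.56 -1.28]
1.6 [ 1.11  0.2  -1.16  1.91  0.27  0.64 -1.69]
1.9 [ 0.97  0.36 -1.11  1.79  0.49  0.7  -1.86]
```

```bash
cat >> h.py <<'E'
def ori2(psi,p,roll=0.):
    z=np.cos(p)*(np.cos(psi)*fx+np.sin(psi)*fy)-np.sin(p)*ez
    y=-(-np.sin(psi)*fx+np.cos(psi)*fy); x=np.cross(y,z)
    return (R.from_matrix(np.stack([x,y,z],1))*R.from_euler("z",roll)), x,z
def side_pose(th,psi,p,r,off,roll=0.,yc=None,ins=.015):
    """finger axis point `ins` behind the tip sits at radius r, off below flap plane, at console y=yc"""
    Rm,x,z=ori2(psi,p); e=th-.1745; u=-np.cos(e)*fx+np.sin(e)*ez; n=np.sin(e)*fx+np.cos(e)*ez
    A=hinge+r*u-off*n+yc*fy
    return A+(ins-.019)*z,(Rm*R.from_euler("z",roll)).as_quat()
E
python3 - <<'E'
from h import *
for psd in (-120,-90,-60,60,90,120):
  for pd in (15,30,45):
   for roll in (0,np.pi):
    s=""
    for th in (-.2,0,.3,.6,.9,1.2,1.5,1.8,2.0):
        j=inverse_kinematics(*side_pose(th,np.radians(psd),np.radians(pd),.193,.016,roll,.025*np.sign(-psd))); s+="  - " if j is None else " %.2f"%th
    print(psd,pd,roll>1,s)
E
```

```text
-120 15 False  -0.20 0.00 0.30 0.60 0.90 1.20 1.50 1.80 2.00
-120 15 True  -0.20 0.00 0.30 0.60 0.90 1.20 1.50 1.80 2.00
-120 30 False  -0.20 0.00 0.30 0.60 0.90 1.20 1.50 1.80 2.00
-120 30 True  -0.20 0.00 0.30 0.60 0.90 1.20 1.50 1.80 2.00
-120 45 False  -0.20 0.00 0.30 0.60 0.90 1.20 1.50 1.80 2.00
-120 45 True  -0.20 0.00 0.30 0.60 0.90 1.20 1.50 1.80 2.00
-90 15 False  -0.20 0.00 0.30 0.60 0.90 1.20 1.50 1.80 2.00
-90 15 True  -0.20 0.00 0.30 0.60 0.90 1.20 1.50 1.80 2.00
-90 30 False  -0.20 0.00 0.30 0.60 0.90 1.20 1.50 1.80 2.00
-90 30 True  -0.20 0.00 0.30 0.60 0.90 1.20 1.50 1.80 2.00
-90 45 False  -0.20 0.00 0.30 0.60 0.90 1.20 1.50 1.80 2.00
-90 45 True  -0.20 0.00 0.30 0.60 0.90 1.20 1.50 1.80 2.00
-60 15 False  -0.20 0.00 0.30 0.60 0.90 1.20 1.50 1.80 2.00
-60 15 True  -0.20 0.00 0.30 0.60 0.90 1.20 1.50 1.80 2.00
-60 30 False  -0.20 0.00 0.30 0.60 0.90 1.20 1.50 1.80 2.00
-60 30 True  -0.20 0.00 0.30 0.60 0.90 1.20 1.50 1.80 2.00
-60 45 False  -0.20 0.00 0.30 0.60 0.90 1.20 1.50 1.80 2.00
-60 45 True  -0.20 0.00 0.30 0.60 0.90 1.20 1.50 1.80 2.00
60 15 False  -0.20 0.00
[... 325 characters left out ...]
00
90 15 False  -0.20 0.00 0.30 0.60 0.90 1.20 1.50 1.80 2.00
90 15 True  -0.20 0.00 0.30 0.60 0.90 1.20 1.50 1.80 2.00
90 30 False  -0.20 0.00 0.30 0.60 0.90 1.20 1.50 1.80 2.00
90 30 True  -0.20 0.00 0.30 0.60 0.90 1.20 1.50 1.80 2.00
90 45 False  -0.20 0.00 0.30 0.60 0.90 1.20 1.50 1.80 2.00
90 45 True  -0.20 0.00 0.30 0.60 0.90 1.20 1.50 1.80 2.00
120 15 False  -0.20 0.00 0.30 0.60 0.90 1.20  -   -   - 
120 15 True  -0.20 0.00 0.30 0.60 0.90 1.20  -   -   - 
120 30 False  -0.20 0.00 0.30 0.60 0.90 1.20 1.50  -   - 
120 30 True  -0.20 0.00 0.30 0.60 0.90 1.20 1.50  -   - 
120 45 False  -0.20 0.00 0.30 0.60 0.90 1.20 1.50 1.80 2.00
120 45 True  -0.20 0.00 0.30 0.60 0.90 1.20 1.50 1.80 2.00
```

```bash
cat > lift.py <<'E'
from h import *
PS,PI=np.radians(45),np.radians(30); ROLL=0.
def cmd(th,dr=0.,off=.016):
    r=.2-.018*np.clip(th/1.2,0,1)+dr
    return side_pose(th,PS,PI,r,off,ROLL,-.018,.015)
E
python3 - <<'E'
import lift
from lift import *
print(np.round(read_qpos(),2))
for psd in (40,50,60):
  for pd in (25,35):
   for roll in (0,np.pi):
    lift.PS,lift.PI,lift.ROLL=np.radians(psd),np.radians(pd),roll
    js=[inverse_kinematics(*cmd(-.2,.08)),inverse_kinematics(*cmd(0,.05,-.08)),inverse_kinematics(*cmd(-.2))]+[inverse_kinematics(*cmd(th)) for th in (0,.5,1,1.5,1.9,2.1)]
    print(psd,pd,roll>1); print("\n".join("None" if j is None else str(np.round(j,2)) for j in (js if roll==0 else js[:3])))
E
```

```text
[ 0.53  0.25 -0.47  2.42  0.43  0.16 -1.84]
40 25 False
[ 2.18  1.99 -1.31  2.3   1.26  0.78 -0.66]
[ 1.93  0.85 -1.24  2.39 -0.73  0.52  0.67]
[ 1.84  1.62 -1.28  2.22  0.91  0.39 -0.59]
[ 1.9   1.65 -1.38  2.27  0.99  0.49 -0.71]
[ 1.74  0.87 -1.24  2.29 -0.79  0.45  0.62]
[ 1.64  0.61 -1.23  2.19 -1.02  0.62  0.58]
[ 1.5   0.61 -1.23  2.03 -0.93  0.59  0.38]
[ 1.36  0.73 -1.23  1.89 -0.71  0.51  0.17]
[ 1.37  1.05 -1.46  1.81  0.12  0.43 -0.49]
40 25 True
[ 1.64  1.11 -0.83  2.31 -1.    0.44 -1.9 ]
[ 1.74  0.63 -1.02  2.39 -1.09  0.7  -2.19]
[ 1.5   1.06 -0.9   2.23 -1.12  0.43 -1.96]
40 35 False
[ 1.98  1.62 -1.3   2.34  1.22  0.56 -0.85]
[ 1.84  0.58 -1.23  2.39 -0.85  0.57  0.62]
[ 1.78  1.55 -1.37  2.24  1.21  0.51 -0.99]
[ 1.72  1.15 -1.26  2.28  0.37  0.27 -0.37]
[ 1.67  0.65 -1.23  2.28 -0.76  0.47  0.44]
[ 1.59  0.45 -1.22  2.16 -0.87  0.63  0.34]
[ 1.57  0.75 -1.47  1.98 -0.15  0.52 -0.36]
[ 1.38  0.78 -1.38  1.83 -0.07  0.53 -0.46]
[ 1.29  0.85 -1.36  1.76  0.06  0.53 -0.56]
40 35 True
[ 1.57  0.97 -0.88  2.35 -1.02  0.32 -2.03]
[ 1.66  0.42 -1.01  2.39 -1.07  0.69 -2.34
[... 1549 characters left out ...]
-0.25]
60 25 True
[ 1.29  0.95 -0.58  2.12 -0.82  0.83 -2.04]
[ 1.42  0.61 -0.75  2.19 -0.84  1.02 -2.26]
[ 1.19  0.92 -0.62  2.03 -0.87  0.84 -2.15]
60 35 False
[ 1.88  1.75 -1.41  2.15  0.99  0.94 -0.47]
[ 1.76  0.79 -1.24  2.2  -0.3   0.78  0.34]
[ 1.7   1.68 -1.46  2.05  0.93  0.89 -0.53]
[ 1.72  1.53 -1.46  2.08  0.76  0.83 -0.46]
[ 1.6   0.86 -1.24  2.08 -0.24  0.75  0.2 ]
[ 1.52  0.7  -1.24  1.96 -0.4   0.86  0.18]
[ 1.44  0.92 -1.44  1.78 -0.01  0.87 -0.23]
[ 1.28  0.96 -1.38  1.62  0.03  0.9  -0.28]
[ 1.21  1.02 -1.38  1.54  0.1   0.91 -0.33]
60 35 True
[ 1.25  0.84 -0.62  2.17 -0.78  0.7  -2.16]
[ 1.36  0.47 -0.75  2.21 -0.81  0.96 -2.37]
[ 1.14  0.81 -0.63  2.07 -0.81  0.73 -2.28]
```

```bash
sed -i 's/PS,PI=.*/PS,PI=np.radians(50),np.radians(30); ROLL=np.pi/' lift.py
python3 - <<'E'
from lift import *
P=read_eef_pos(); P[2]=.2; P[0]-=.02; movel(P,None,.25)
A,o=cmd(0,0,.03)
move_ptp(A-.06*fx-.03*fy+.12*ez,o); print(read_time_s(),np.round(read_qpos(),2),np.round(read_ft_force(),2))
try:
    movel(A-.06*fx-.03*fy,o,.2)
except MotionError as e: print(e)
print(read_time_s(),np.round(read_qpos(),2),np.round(read_ft_force(),2))
for c in("scene","wrist"): cv2.imwrite(f"pics/{c}3.png",read_camera(c)[:,:,::-1])
for th in (0,.2,.5,.8,1.1,1.4,1.7,2.):
    j=inverse_kinematics(*cmd(th)); print(th,np.round(j,2))
E
```

```text
8.1333 [ 1.41  0.44 -0.7   2.24 -0.98  0.98 -2.29] [-0.42  0.21 -0.41]
8.8833 [ 1.36  0.75 -0.63  2.22 -0.97  0.78 -2.1 ] [ 0.13 -0.04  1.28]
0 [ 1.27  0.75 -0.7   2.19 -1.04  0.7  -2.15]
0.2 [ 1.29  0.65 -0.72  2.21 -1.04  0.76 -2.22]
0.5 [ 1.29  0.51 -0.75  2.19 -1.05  0.85 -2.33]
0.8 [ 1.28  0.42 -0.77  2.14 -1.05  0.91 -2.46]
1.1 [ 1.23  0.4  -0.78  2.05 -1.03  0.93 -2.57]
1.4 [ 1.16  0.42 -0.78  1.95 -1.    0.92 -2.68]
1.7 [ 1.07  0.47 -0.76  1.84 -0.95  0.89 -2.78]
2.0 [ 0.94  0.54 -0.69  1.73 -0.92  0.87 -2.83]
```

View pics/wrist3.png

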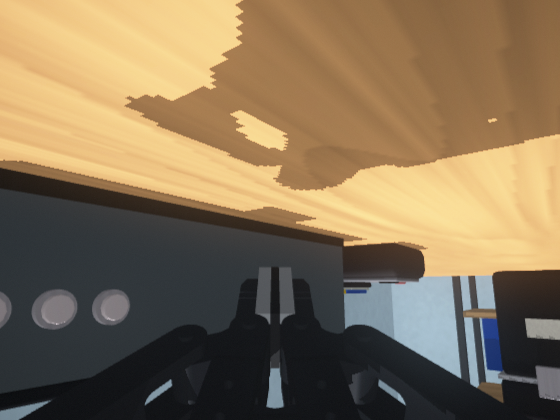

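View pics/scene3.png

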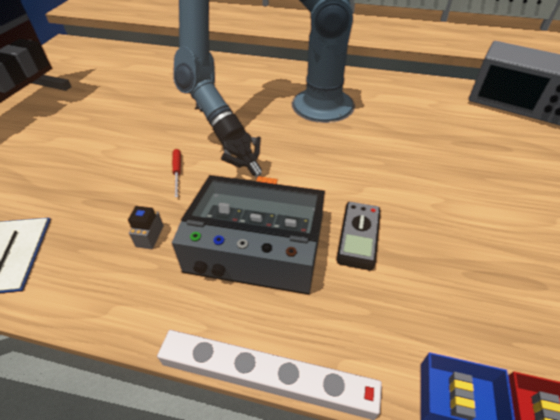

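The scene view shows the hand low in front of the box, pointing diagonally at the tab at (265,180) and clear of the screwdriver. Moving in and lifting.

Run:
```python
from lift import *
A,o=cmd(0,0,.03); movel(A,o,.12); print(np.round(read_ft_force(),2),read_time_s())
for th in (0,.08,.16,.25):
    P,o=cmd(th); movel(P,o,.1); print(th,np.round(read_ft_force(),2),np.round(read_eef_pos()-P,4))
print(read_time_s())
for c in("scene","top"): cv2.imwrite(f"pics/{c}4.png",read_camera(c)[:,:,::-1])
a=cv2.imread("pics/scene4.png")[130:305,140:340]; cv2.imwrite("pics/z4.png",cv2.resize(a,None,fx=3.4,fy=3.4,interpolation=cv2.INTER_CUBIC))
```

```text
[-0.3   0.28 -0.63] 9.6917
0 [-1.36  0.02 -1.4 ] [-0.0007 -0.0009 -0.0004]
0.08 [-1.42 -0.88 -1.97] [-0.0003 -0.0007 -0.0005]
0.16 [-0.95 -0.61 -1.48] [ 0.0001 -0.0004 -0.0003]
0.25 [ 0.25 -0.72 -0.51] [ 0.0001 -0.0001 -0.0002]
10.925
```

View pics/z4.png

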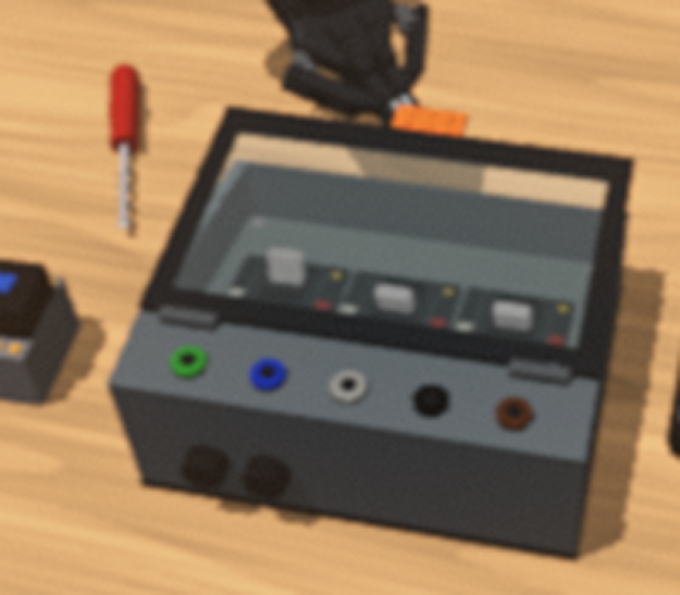

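The flap is lifting on the fingertip, about 0.25 rad open. Continuing up the arc.

Run:
```python
from lift import *
try:
  for th in (.4,.55,.7,.85,1.0,1.15,1.3,1.45,1.6,1.7,1.8,1.88,1.95):
    P,o=cmd(th); movel(P,o,.12); f=read_ft_force(); print(th,np.round(f,2),np.round(read_qpos()[6],2))
    if th in(.85,): cv2.imwrite("pics/scene5.png",read_camera("scene")[:,:,::-1])
    if np.linalg.norm(f)>25: break
except MotionError as e: print(e)
pause(.3)
print(read_time_s())
for c in("scene","top"): cv2.imwrite(f"pics/{c}6.png",read_camera(c)[:,:,::-1])
```

```text
0.4 [ 0.05  0.6  -3.17] -2.3
0.55 [ 0.11 -0.38 -1.78] -2.36
0.7 [ 0.01 -0.78 -1.47] -2.42
0.85 [-1.78 -0.09 -0.28] -2.48
1.0 [-0.78 -0.15 -0.54] -2.54
1.15 [-1.72  0.72 -0.03] -2.59
1.3 [-0.3  -0.28 -0.4 ] -2.65
1.45 [ 0.41 -0.01  0.54] -2.7
1.6 [-0.54 -0.3  -0.92] -2.75
1.7 [-0.21  0.32  0.26] -2.78
1.8 [ 0.19 -0.34 -0.38] -2.8
1.88 [-1.13  0.43 -0.59] -2.81
1.95 [-0.88 -0.65  0.63] -2.82
15.9583
```

View pics/scene6.png

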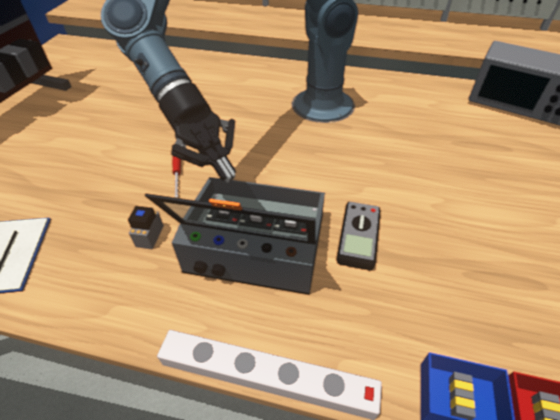

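View pics/top6.png

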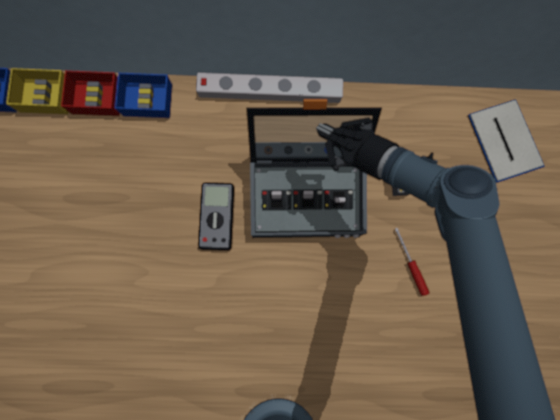

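The top view shows the flap standing back, with its tab at (315,104), and the handles uncovered at about (277,195), (308,195) and (340,199). I'll back the hand away, go to a tool-down pose in front of and above the tripped breaker, and look.

Run:
```python
from lift import *
P=read_eef_pos(); movel(P-.12*fx+.03*ez,None,.25)
rim=lambda x:.116+(x-.075)*np.tan(.1745)
T=C-.016*fx-.08*fy+(rim(-.016)-.011)*ez
for fl in (False,True):
    o,x,z=ori(np.radians(80),fl)
    print(fl,inverse_kinematics(T-.06*fx+.15*ez,o), inverse_kinematics(T,o))
o,x,z=ori(np.radians(80),False)
P=T-.07*fx+.13*ez; P0=read_eef_pos()
move_ptp(P,o); print(read_time_s(),np.round(read_qpos(),2),read_eef_pos()-P)
for c in("wrist","top","scene"):
    cv2.imwrite(f"pics/{c}7.png",read_camera(c)[:,:,::-1])
    for n in("handle_b_tip","breaker_b","flap_tab"):
        print(c,n,[(np.round(d["at"],1).tolist(),round(d["confidence"],2)) for d in tip_of(c,n)])
e=2.18-.1745
print(read_time_s(),proj("wrist",T),"tab exp",proj("top",hinge+.2*(-np.cos(e)*fx+np.sin(e)*ez)),proj("scene",hinge+.2*(-np.cos(e)*fx+np.sin(e)*ez)))
```

```text
False [ 1.00177122  0.22073226 -0.87954708  1.92484705  0.17265875  0.90863693
 -1.47126601] [ 0.72447913  0.51956047 -0.66247362  1.90646198  0.44580241  0.68253833
 -1.69932802]
True [ 1.26710076  0.34895621 -1.22347369  1.91700412  0.37484343  0.95384878
  1.51311988] [ 1.1177698   0.85760592 -1.2503629   1.89129451  1.01327451  0.96877906
  1.06945296]
17.8417 [ 1.    0.23 -0.87  1.96  0.18  0.86 -1.47] [ 0.00040823  0.00059701 -0.00029368]
wrist handle_b_tip [([277.5, 137.9], 0.72)]
wrist breaker_b [([195.9, 127.4], 0.98), ([278.4, 127.3], 0.93), ([107.8, 128.7], 0.59)]
wrist flap_tab []
top handle_b_tip [([343.2, 198.3], 0.39)]
top breaker_b [([276.2, 197.9], 0.7), ([304.3, 197.0], 0.65), ([333.3, 201.1], 0.6)]
top flap_tab [([317.9, 101.8], 0.95)]
scene handle_b_tip [([257.3, 237.5], 0.36)]
scene breaker_b []
scene flap_tab [([225.6, 199.7], 0.59)]
18.4417 [[273.99361054 140.56518071]] tab exp [[314.56883791 100.49917994]] [[224.95341836 199.08479935]]
```

View pics/wrist7.png

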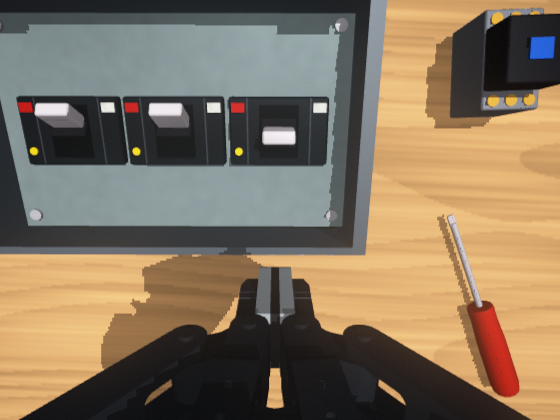

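View pics/scene7.png

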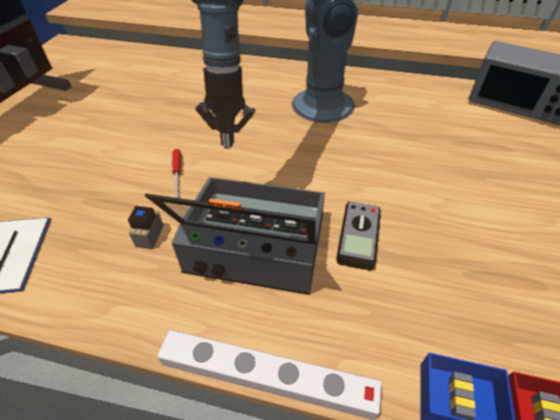

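```bash
python3 - <<'E'
from h import *
L=lambda W:np.round([(W-C)@fx,(W-C)@fy,W[2]],4)
rim=lambda x:.116+(x-.075)*np.tan(.1745)
def rayplane(c,uv,depth):  # plane parallel to rim, depth below
    z=.09
    for _ in range(30):
        W=ray(c,uv,z); z=rim((W-C)@fx)-depth/np.cos(.1745)
    return L(W)
for uv in ((278.5,132),(263,132),(295,132)): print("tip",rayplane("wrist",uv,.011))
for uv in ((167,109),(58,109)): print("on tips",rayplane("wrist",uv,.0155))
for uv in ((230,97),(327,97),(230,165),(327,165),(124,97),(225,165)): print("nose",rayplane("wrist",uv,.037))
for uv in ((342,199.3),): print("top",rayplane("top",uv,.011))
E
python3 - <<'E'
import cv2
a=cv2.imread("pics/wrist7.png")[85:180,220:340]; cv2.imwrite("pics/z7.png",cv2.resize(a,None,fx=6,fy=6,interpolation=cv2.INTER_NEAREST))
E
```

```text
tip [-0.0101 -0.0832  0.0898]
tip [-0.0101 -0.0723  0.0898]
tip [-0.0101 -0.0948  0.0898]
on tips [ 0.0059 -0.0048  0.0881]
on tips [0.006  0.0718 0.0881]
nose [ 0.0171 -0.047   0.0682]
nose [ 0.0171 -0.1199  0.0682]
nose [-0.0337 -0.0449  0.0593]
nose [-0.0338 -0.1221  0.0592]
nose [0.0172 0.0327 0.0682]
nose [-0.0337 -0.041   0.0593]
top [-0.0142 -0.0854  0.0891]
```

View pics/z7.png

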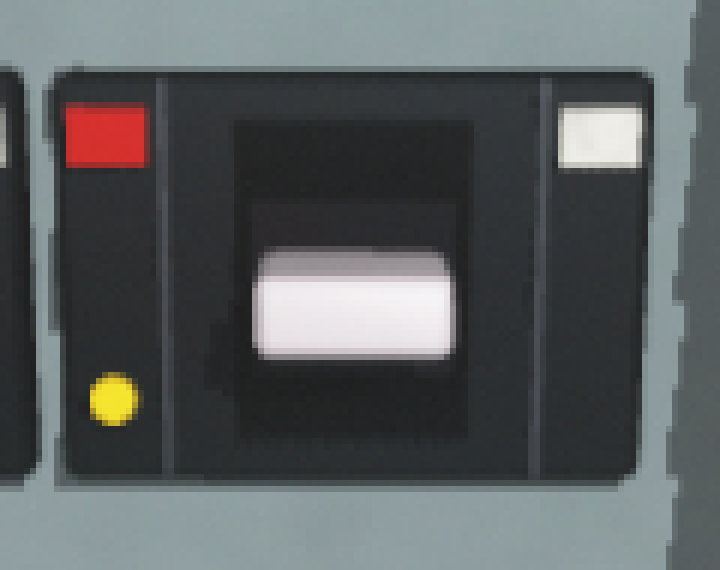

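The handle's top face centres at about (279,138) in the wrist view, which the detector and top view agree with. That puts the tip at console (−0.0142, −0.084). Now a check of the real fingertip position.

```bash
python3 - <<'E'
from h import *
P=read_eef_pos(); Rm=R.from_quat(read_tcp_rot()); M=Rm.as_matrix()
for a in (.010,.019,.025,.032): print(a,[np.round(proj("wrist",P+a*M[:,2]+s*.011*M[:,0])[0],1) for s in (-1,0,1)])
E
python3 - <<'E'
import cv2
a=cv2.imread("pics/wrist7.png")[250:390,200:350]; cv2.imwrite("pics/z8.png",cv2.resize(a,None,fx=4,fy=4,interpolation=cv2.INTER_NEAREST))
E
```

```text
0.01 [array([274.1, 317.7]), array([274.1, 295. ]), array([274.1, 271.1])]
0.019 [array([274.1, 305.9]), array([274.1, 284.1]), array([274.1, 261.3])]
0.025 [array([274.1, 298.7]), array([274.1, 277.5]), array([274.1, 255.4])]
0.032 [array([274.1, 290.9]), array([274.1, 270.3]), array([274.1, 248.9])]
```

View pics/z8.png

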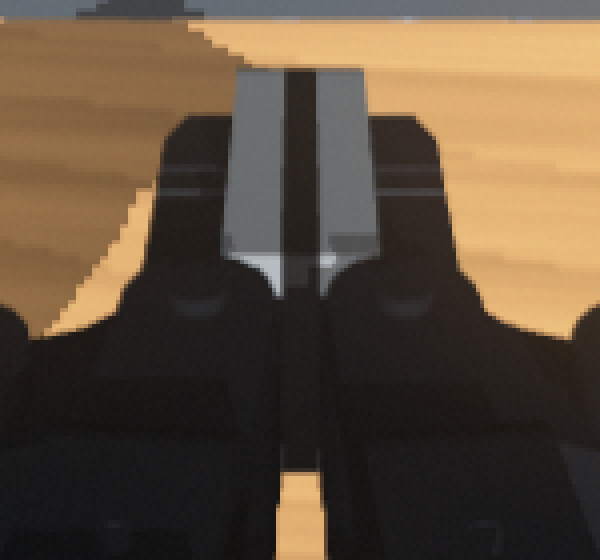

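```bash
cat > hd.py <<'E'
from h import *
B=.1745
n=-np.sin(B)*fx+np.cos(B)*ez; t=np.cos(B)*fx+np.sin(B)*ez
TIP=C-.0142*fx-.084*fy; TIP=TIP+(.116+(-.0142-.075)*np.tan(B)-.011/np.cos(B))*ez
AX=TIP-.039*n
O,_,_=ori(np.pi/2-B,False)
def pose(s,h): # fingertip centre at slope coordinate s, height h above the handle's axis
    return AX+s*t+h*n+.019*n
def push(s0,s1,h,step,fmax,v=.06):
    d=np.sign(s1-s0); s=s0
    while True:
        movel(pose(s,h),O,v); f=read_ft_force()@t; print("s=%.4f F=%.1f"%(s,f), end="; ")
        if abs(f)>fmax or (s-s1)*d>=-1e-9: break
        s=s+d*min(step,abs(s1-s))
    print(); return s
E
python3 - <<'E'
from hd import *
movel(pose(.024,.075),O,.2); print(np.round(read_ft_force(),2),read_time_s())
movel(pose(.024,.021),O,.15); print(np.round(read_ft_force(),2),read_time_s())
cv2.imwrite("pics/w9.png",read_camera("wrist")[:,:,::-1])
push(.018,.006,.021,.004,14)
print(read_time_s())
cv2.imwrite("pics/w10.png",read_camera("wrist")[:,:,::-1])
E
```

```text
[-0.95 -0.29  0.42] 19.15
[ 0.46 -0.39  0.46] 19.6583
s=0.0180 F=1.0; s=0.0140 F=3.7; s=0.0100 F=4.2; s=0.0060 F=3.9; 
20.7083
```

View pics/w9.png

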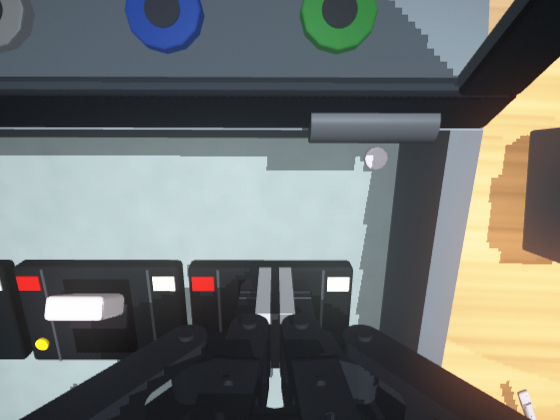

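View pics/w10.png

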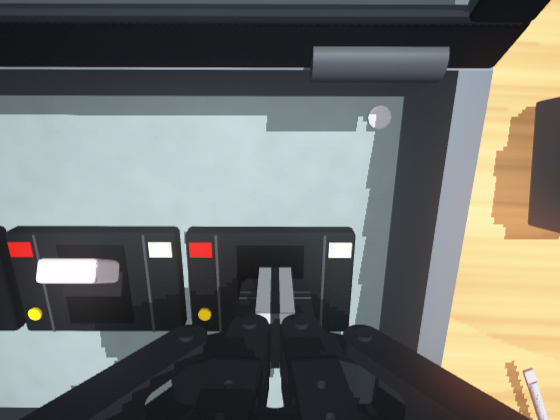

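The finger is behind the tripped handle and pushing at a steady 4 N or so. The neighbouring handle is well clear at (80,270). Continuing to the OFF stop.

Run:
```python
from hd import *
s=push(.004,-.008,.021,.002,13); pause(.2)
print(read_time_s(), read_ft_force()@t, read_eef_pos()-pose(s,.021))
cv2.imwrite("pics/top11.png",read_camera("top")[:,:,::-1]);cv2.imwrite("pics/scene11.png",read_camera("scene")[:,:,::-1])
a=cv2.imread("pics/scene11.png")[170:260,180:330]; cv2.imwrite("pics/z11.png",cv2.resize(a,None,fx=5,fy=5,interpolation=cv2.INTER_CUBIC))
```

```text
s=0.0040 F=5.5; s=0.0020 F=8.9; s=0.0000 F=8.9; s=-0.0020 F=11.0; s=-0.0040 F=13.5; 
22.2083 13.916387811787446 [0.00735628 0.00053    0.00361788]
```

View pics/z11.png

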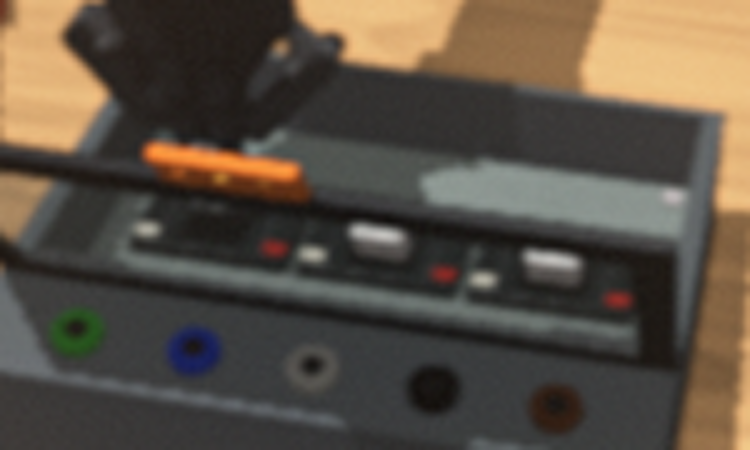

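The force climbed to 14 N with the fingertip stalled at s≈+3.9 mm. The predicted stop contact is about +5 mm, so it looks to be at the OFF stop. I'll lift out and look on the way round.

Run:
```python
from hd import *
movel(pose(.02,.021),O,.1); movel(pose(.02,.07),O,.2); movel(pose(-.043,.07),O,.2)
movel(pose(-.062,.12),O,.2)
cv2.imwrite("pics/w12.png",read_camera("wrist")[:,:,::-1])
print([(np.round(d["at"],1).tolist(),round(d["confidence"],2)) for d in tip_of("wrist","handle_b_tip")])
for a in (0,-.3,-.42,-.5): print(a,proj("wrist",AX+.039*(np.cos(a)*n+np.sin(a)*t)))
print(read_time_s(),read_ft_force())
```

```text
[([271.2, 147.2], 0.58), ([490.6, 312.3], 0.35)]
0 [[274.51659    123.50520685]]
-0.3 [[274.52962559 142.74004826]]
-0.42 [[274.53484757 149.55950843]]
-0.5 [[274.5382504  153.73279016]]
24.075 [-0.39833618  0.1347094  -0.2257837 ]
```

View pics/w12.png

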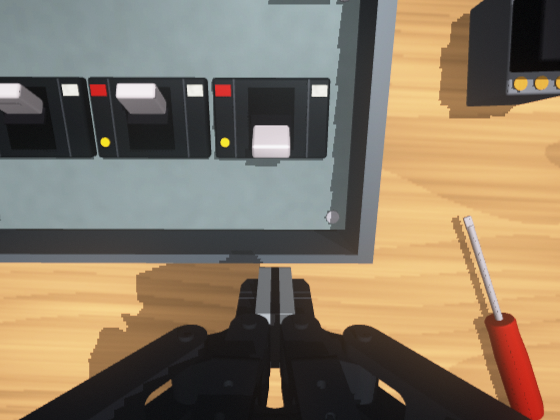

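Run:
```python
from hd import *
pr=lambda s,h,dy=0:np.round(proj("wrist",AX+s*t+h*n+dy*fy)[0],1)
print("nose front/back",pr(-.026,.013),pr(.026,.013))
for a in (-.3,-.36,-.42,-.46,-.5):
    print(a,"front corner",pr(.039*np.sin(a)-.005*np.cos(a),.039*np.cos(a)+.005*np.sin(a)),"back corner",pr(.039*np.sin(a)+.005*np.cos(a),.039*np.cos(a)-.005*np.sin(a)))
a=.5; print("mid ON front corner",pr(.039*np.sin(a)-.005*np.cos(a),.039*np.cos(a)+.005*np.sin(a),.08),"back",pr(.039*np.sin(a)+.005*np.cos(a),.039*np.cos(a)-.005*np.sin(a),.08))
a=cv2.imread("pics/w12.png")[65:175,85:340]; cv2.imwrite("pics/z12.png",cv2.resize(a,None,fx=3,fy=5,interpolation=cv2.INTER_NEAREST))
```

```text
nose front/back [274.6 159.3] [274.5  78. ]
-0.3 front corner [274.5 150.3] back corner [274.5 135. ]
-0.36 front corner [274.5 153.4] back corner [274.5 138.8]
-0.42 front corner [274.5 156.4] back corner [274.5 142.5]
-0.46 front corner [274.5 158.3] back corner [274.5 144.9]
-0.5 front corner [274.5 160.1] back corner [274.5 147.2]
mid ON front corner [137.9  98.2] back [139.   82.4]
```

View pics/z12.png

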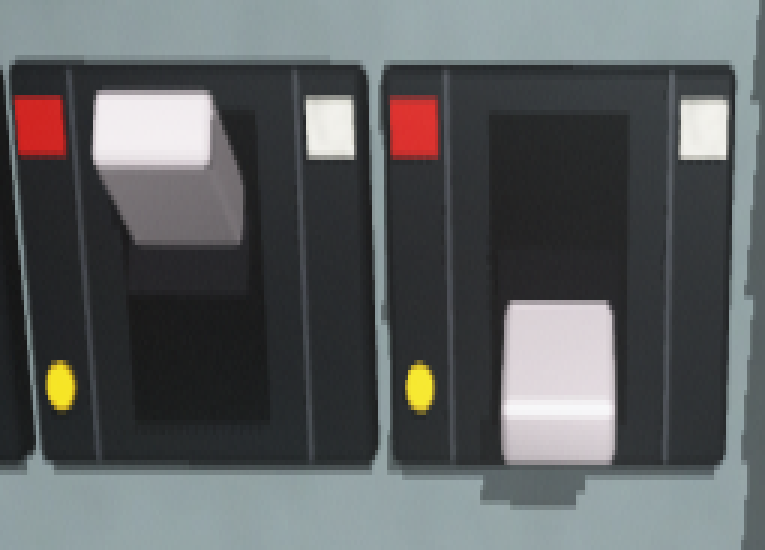

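The tripped handle's back corner is at row 146.6 and its front corner at 157.6. That is −0.47 to −0.5 rad, so fully OFF, and the middle handle is still at +0.5. Now I push it to ON from the front.

Run:
```python
from hd import *
movel(pose(-.043,.06),O,.2); movel(pose(-.043,.021),O,.12); print(np.round(read_ft_force(),2),read_time_s())
push(-.034,-.008,.021,.0065,14)
s=push(-.006,.008,.021,.002,14.5); pause(.3)
print(s,read_time_s(), read_ft_force()@t, (read_eef_pos()-pose(0,.021))@t)
```

```text
[-0.09 -0.72 -0.48] 25.0167
s=-0.0340 F=-0.5; s=-0.0275 F=-4.3; s=-0.0210 F=-4.3; s=-0.0145 F=-3.7; s=-0.0080 F=-4.5; 
s=-0.0060 F=-4.9; s=-0.0040 F=-5.4; s=-0.0020 F=-5.3; s=0.0000 F=-5.4; s=0.0020 F=-7.9; s=0.0040 F=-11.4; s=0.0060 F=-14.2; s=0.0080 F=-17.5; 
0.008 28.65 -17.347787701102526 -0.000735116631839798
```

Run:
```python
from hd import *
movel(pose(-.025,.021),O,.1); movel(pose(-.04,.07),O,.2)
movel(pose(-.062,.12),O,.2); pause(.2)
cv2.imwrite("pics/w13.png",read_camera("wrist")[:,:,::-1])
cv2.imwrite("pics/scene13.png",read_camera("scene")[:,:,::-1]); print([(np.round(d["at"],1).tolist(),round(d["confidence"],2)) for d in tip_of("scene","flap_tab")])
pr=lambda s,h,dy=0:np.round(proj("wrist",AX+s*t+h*n+dy*fy)[0],1)
for a in (.36,.42,.46,.5):
    print(a,"front corner",pr(.039*np.sin(a)-.005*np.cos(a),.039*np.cos(a)+.005*np.sin(a)),"back corner",pr(.039*np.sin(a)+.005*np.cos(a),.039*np.cos(a)-.005*np.sin(a)))
a=cv2.imread("pics/w13.png")[65:175,0:340]; cv2.imwrite("pics/z13.png",cv2.resize(a,None,fx=2.3,fy=5,interpolation=cv2.INTER_NEAREST))
print(read_time_s(),read_ft_force())
```

```text
[([222.5, 200.0], 0.69)]
0.36 front corner [275.  106.6] back corner [275.   89.7]
0.42 front corner [275.  102.5] back corner [275.  86.]
0.46 front corner [275.   99.8] back corner [275.   83.6]
0.5 front corner [275.   97.1] back corner [275.   81.3]
30.3167 [ 0.57686246 -0.41526641 -0.23826674]
```

View pics/z13.png

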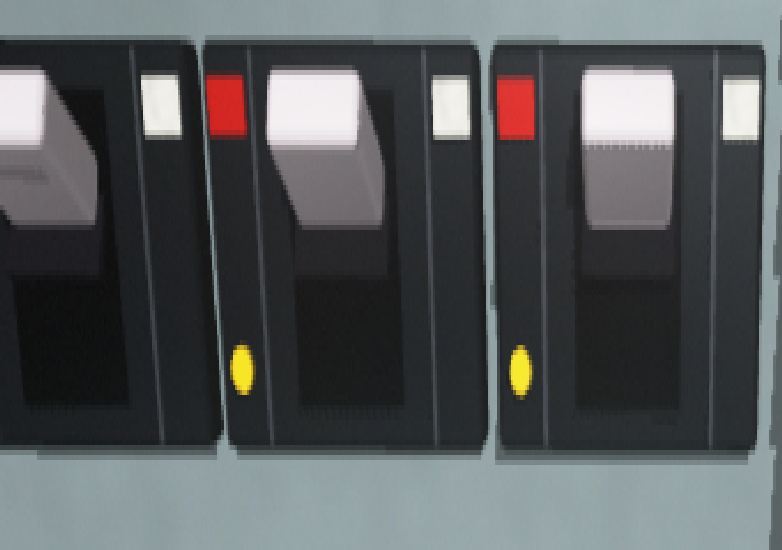

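View pics/scene13.png

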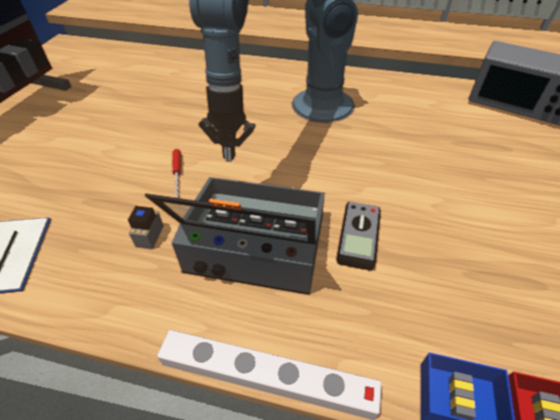

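All three handles now line up: their back edges are at zoomed row 67 and their front edges at about 143. The flap stands on its stop, with its tab at (222,200), and nothing else has moved. The arm is clear, so I'm handing in.

```bash
python3 -c "
from bench import *
print(read_ft_force(), read_time_s()); sign_off()"
```

```text
[ 0.57686246 -0.41526641 -0.23826674] 30.3167
the job is handed in; nothing more can be done
```

The tripped breaker is reset and the flap stands open by itself. I handed the job in at 30.3 s of the 64 s allowed; sign-off gives no verdict.

- **Flap:** I lifted it from under the orange tab with the closed fingertips, past the balance point, and it fell back onto its stop. My first idea, reaching straight in from the front, failed because the arm could not make that line; I came in diagonally instead.
- **Breaker:** The tripped one was on the right (−y). I pushed its handle down to OFF until it stalled at about 14 N, and the wrist image put it at −0.47 to −0.50 rad. I then pushed it up to ON until it stalled at about 17 N.
- **Last checks:** In the wrist image the reset handle lines up with the other two ON handles. The tab is within about 3 px of where the flap at its stop should put it. The multimeter, screwdriver and contactor look unmoved in the scene image. The arm was clear, with under 1 N on the wrist.

No check failed. The angles are read from the camera images only; the one mismatch was about 2–5 px (3–4 mm) in where the breakers sit across the box, and I corrected for it before pushing.

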